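Seat the router-table insert and swing its clip shut

TASK

Using only fingertips, push the loose red insert disc across the aluminium plate until it drops into the round recess and lies flush, then push the small brass clip by its black post all the way round so that it lies over the rim of the disc. Do not lift the disc, and leave the black spare ring, the steel nut, the battery and the wrench where they are; finish clear of everything.

Things in the scene. Friction and masses are not known exactly. Their poses are not given: they have to be found in the camera images.
- top: Router-table top, fixed on the bench on two battens: a blue board 320 (x) x 460 (y) mm, its upper face 60 mm above the bench, with an aluminium plate 220 x 320 mm let in flush and a round recess in the middle. It does not move. Origin: at bench height under the recess centre; z up, y along the long side. Place and yaw (up to 0.35 rad) vary.
- recess (a point): Centre of the mouth of the round recess, level with the plate's upper face. The recess is 75 mm in diameter and 8 mm deep with a flat black floor; a 30 mm hole in the middle of that floor goes on through the board. Axes as those of the top.
- insert: Red insert: solid flat metal disc, 72 mm diameter, 8 mm thick, about 90 g, two black dots on top. Origin: centre of its underside. Starts lying loose on the plate on the +y or -y side of the recess, 90 to 125 mm from its centre (the black spare on the other side). Pushed over the edge, it tips in when within about 10 mm of the recess centre; seated, its top is flush with the plate.
- spare: Black spare insert ring, 72 mm outside, 32 mm bore, 8 mm thick, loose on the plate on the other side of the recess. Origin: centre of its underside. To be left alone.
- clip (a joint): Angle of the brass clip about its upright pivot, rad. 0: it points along the top's +y, open. It grows clockwise seen from above; at the stop, 1.571, it points along +x at the recess centre, its end 14 mm over the seated disc's rim. Starts at 0 to 0.3, stays where left, needs 1 to 2 N at the post. Bar 14 mm wide, reaching 36 mm from the pivot, 2 to 7 mm above the plate.
- clip_post (a point): Centre of the top of the clip's black upright post, 10 mm in diameter, standing 26 mm from the pivot axis on the bar, from 7 to 27 mm above the plate (this point is 27 mm above the plate). Push it sideways.
- clip_pivot (a point): Top of the clip's round dark-steel pivot boss (20 mm diameter, 10 mm above the plate), on the pivot axis. The pivot lies 58 mm from the recess centre towards the top's -x.
- nut: Steel collet nut, 26 mm diameter, 22 mm tall, loose, standing on the blue border on the top's +x side. Origin: centre of its underside. To be left alone.
- battery: Black and yellow power-tool battery 115 x 75 x 59 mm lying on the bench to the left (+y). Origin: centre of its underside. To be left alone.
- wrench: Steel wrench lying on the bench to the right (-y). Origin: centre of its underside. To be left alone.
Mind the look-alikes: they are no part of the job. Of the things that look like the insert, the middle-sized one is meant.

How it is judged (in metres and radians):
On the way, in this order (a step that is already met when the one before it is completed fails the run):
1. the red insert lies flush in the recess while the clip is still open (below 0.7 rad) (z of insert in the frame of top between 0.049 and 0.054 m and horizontal distance between insert and recess below 0.004 m and angle between insert's own z axis and vertical below 0.04 rad and value of joint clip below 0.7 rad), for 0.2 s.
2. the clip is swung over the insert's rim (above 1.4 rad) (value of joint clip above 1.4 rad), for 0.1 s.
At the end, for the whole second after the job is handed in: The red insert rests in the recess, centred within 4 mm, level within 0.04 rad and flush within 2 mm, and the clip stands above 1.4 rad (stop at 1.571); everything at rest (z of insert in the frame of top between 0.049 and 0.054 m and horizontal distance between insert and recess below 0.004 m and angle between insert's own z axis and vertical below 0.04 rad and value of joint clip above 1.4 rad and linear speed of insert below 0.01 m/s); the robot touches nothing.
It fails at once if the red insert is lifted more than 12 mm off the plate (z of insert in the frame of top above 0.072 m).
It fails at once if the black spare ring is moved more than 20 mm (distance of spare from where it was at the start of the episode above 0.02 m).
It fails at once if the steel nut is moved more than 20 mm (distance of nut from where it was at the start of the episode above 0.02 m).
It fails at once if the battery is moved more than 20 mm (distance of battery from where it was at the start of the episode above 0.02 m).
It fails at once if the wrench is moved more than 20 mm (distance of wrench from where it was at the start of the episode above 0.02 m).
It also fails if it takes over 58 s, if anything falls off the work surface, if the arm or the gripper's body presses on something with over 40 N, if the wrist force passes 120 N, or if a joint passes its speed limit or range.

ROBOT

A 7-joint arm with a two-finger parallel gripper is mounted at the origin on the work surface. World frame = base frame: x ahead of the robot, y to its left, z up, the work surface at z = 0. Lengths are in mm, angles in rad, forces in N, time in s.
With the tool pointing down it reaches from about 400 to 900 mm from the base axis. Payload 5.5 kg.
Tool frame: the origin (TCP) lies on the centre line of the jaws, within the pads' length; the fingertips stand 17 mm ahead of it and the grasp point (between the pads) lies 2 mm behind it (r.tips_ahead is the distance from the TCP to the fingertips, in mm); x points along the fingers, y is the direction in which the jaws open and shut, and the axes are right-handed (so a half turn about x gives the same grasp; the last joint's range is limited). The gripper opens to 85 mm and grips with 20 to 120 N. Pads are 22 mm wide; open, the fingers measure 114 mm over their backs; the gripper's body (76 mm by 85 mm) begins 54 mm behind the grasp point. The pads swing forward as they close: fully open they stand 13 mm farther back than shut.
Start: joints at [-0.963, 0.501, -0.427, 1.55, 0.221, 1.138, -0.21], TCP at [219.669, 611.756, 248.31] pointing down, gripper open.
Joint ranges: [-2.88, 2.88], [-0.31, 2.03], [-1.54, 1.56], [0.2, 2.42], [-1.41, 4.55], [0.19, 2.02], [-2.57, 2.57]. Speed limits (rad/s): [2.57, 2.57, 3.14, 3.14, 3.14, 3.14, 3.14].

INTERFACE

Orientations are given as [roll, pitch, yaw] about the fixed x, y, z axes, in that order (R = Rz(yaw) Ry(pitch) Rx(roll)).
In Python, from rig import r gives the robot as it stands. Calls block until the motion is done:
- r.move_pose(position, orientation): joint-space move of the TCP to a pose.
- r.movel(position, rot=None, velocity=150, f_stop=None): straight line of the TCP; rot=None keeps the orientation; velocity is the mean speed in mm/s. With f_stop (N) it stops when the force on the tool has changed by that much, and returns True; else False.
- r.set_joints(angles): joint-space move.
- r.move_gripper(opening): finger opening in mm; the grip force is fixed at half the most; returns when the fingers have stopped.
- r.dwell(seconds).
- r.inverse_kinematics(position, orientation): joint angles nearest the present ones, or None.
- r.snapshot(name): name is "side" or "top" or "wrist"; returns (picture, depth): 480x640x3 uint8, blue, green, red; 480x640 float32, mm along the optical axis (not along the pixel's ray), 0 where there is no reading.
- r.camera_params(name): a dict with "K" (3x3 intrinsics, pixels), "rvec" (rotation vector, rad) and "tvec" (3), from world to camera coordinates, as OpenCV has them. Camera axes: x right, y down, z forward; pixel columns grow to the right and rows downward; lengths in mm; the calibration is good to about 2 mm. A picture is of the moment at which its call begins: read the wrist's pose just before it. camera_params takes no time and is no camera call; for the wrist camera it gives the pose at the moment of the call.
A pose or a line that the arm cannot do raises r.Unreachable and nothing moves.
- r.finish_job(): hands the job in, once; it reports no verdict.
Trained networks look in the newest picture that a camera, given by its name, has taken for a name from the list of things; names that differ only in an ending like _2 or _b are one class to them, and where a whole thing is asked for, a point or a joint stands for the part that bears it (a point fixed in the world has none). Each returns a list of dicts, best first, with "conf" (0 to 1); they miss things now and then, are a little off and sometimes report something else, mostly with a low value. They report only what shows in the picture. A call takes as long as a camera call. They do not tell look-alikes from the thing itself.
- r.recognise(label, camera): "centre" ([x, y, z] in mm, in world coordinates, good to about 4 mm: the middle of the surface that is visible of it).
- r.tip_of(label, camera): "centre" ([x, y, z] in mm, in world coordinates, good to about 4 mm: a listed point, or the origin of a listed thing).
Readings, each from a call of its own:
- r.read_clock(): time.
- r.read_qpos(): joint angles.
- r.read_qvel(): joint speeds.
- r.read_joint_efforts(): joint torques, N m.
- r.read_ee_pos(): TCP position.
- r.read_orientation(): TCP orientation.
- r.read_force(): force on the tool from outside, world axes, zero at the start.
- r.read_wrist_torque(): the same for the moment, N m.
- r.read_grip_width(): finger opening in mm.
Only numpy, scipy, OpenCV 4.12 (cv2) and the standard library are available. Lean on these libraries where they do the work, as an engineer would, in place of code of your own. Each camera call takes 0.05 s, during which the arm holds its last target. There are 200 camera calls.

## Working session

There is one attempt and no reset: what is moved stays moved. The work goes in short steps, each a Python script; the robot and the scene stay as the last script left them, time stands still between calls to the robot, and variables do not carry over. Pictures are saved under pics/ and viewed, about 8 in all and at most 12, crops included, and the job is handed in when it is done.

```bash
ls; mkdir -p pics; python3 - <<'E'
from rig import r
import cv2
print(r.read_clock(), r.tips_ahead, r.read_orientation(), r.read_ee_pos(), r.read_grip_width())
for n in ("top","side"):
    im,d=r.snapshot(n); cv2.imwrite(f"pics/{n}0.png",im)
    for l in ["top","insert","spare","clip","nut","battery"]:
        print(n,l,[(o["conf"],[round(v) for v in o["centre"]]) for o in r.recognise(l,n)][:4])
    for l in ["recess","clip_post","clip_pivot","insert","spare"]:
        print(n,"tip",l,[(o["conf"],[round(v) for v in o["centre"]]) for o in r.tip_of(l,n)][:4])
print(r.read_clock())
E
```

```text
pics
0.0 17.0 [-1.60109402  1.56886987 -1.94591514] [219.55964386 611.10373224 247.25486124] 85.44106823251236
top top [(0.78, [537, -13, 60])]
top insert [(0.85, [559, -119, 66]), (0.82, [784, -96, 11]), (0.58, [505, -327, 7])]
top spare [(0.69, [583, 78, 65])]
top clip []
top nut [(0.44, [687, 25, 76])]
top battery [(0.92, [411, 521, 49])]
top tip recess [(0.69, [547, -12, 65])]
top tip clip_post [(0.54, [502, 21, 88])]
top tip clip_pivot [(0.53, [490, -5, 70])]
top tip insert [(0.84, [562, -122, 59]), (0.77, [783, -97, -1]), (0.52, [505, -324, 2])]
top tip spare [(0.86, [586, 82, 55])]
side top [(0.76, [530, -91, 60]), (0.41, [494, 0, 72])]
side insert [(0.87, [504, -332, 0]), (0.79, [780, -103, 10]), (0.64, [561, -127, 66])]
side spare [(0.83, [584, 75, 66])]
side clip [(0.42, [492, 2, 69])]
side nut []
side battery [(0.86, [405, 509, 36])]
side tip recess [(0.73, [550, -12, 56])]
side tip clip_post [(0.45, [495, 19, 85])]
side tip clip_pivot [(0.61, [492, -6, 73]), (0.26, [552, -12, -1])]
side tip insert [(0.88, [505, -331, 0]), (0.74, [786, -91, 0]), (0.59, [558, -118, 54])]
side tip spare [(0.66, [583, 82, 57])]
1.2
```

View pics/top0.png

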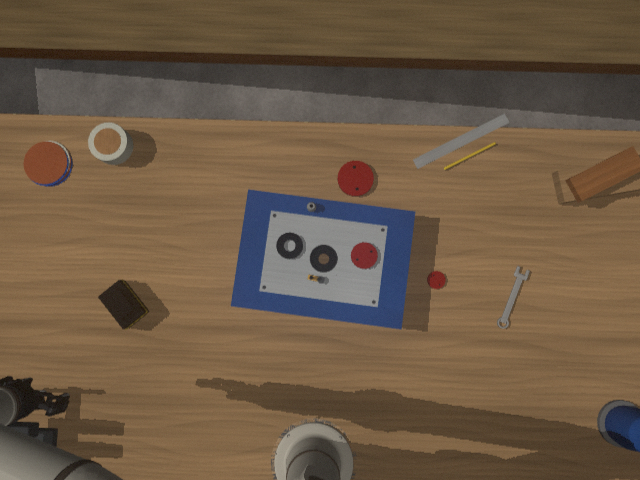

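The red candidates are the disc at (355,178) on the bench (large), (364,255) on the plate (middle) and (437,280) on the bench (small). The one on the plate fits: it is middle-sized, lies on the -y side of the recess and is opposite the spare. I'll confirm this with measurements and a crop.

```bash
cat > h.py <<'E'
from rig import r
import cv2, numpy as np
def toworld(px,cam_p,z):
    K,R,t=np.array(cam_p["K"]),cv2.Rodrigues(np.array(cam_p["rvec"]))[0],np.array(cam_p["tvec"]).reshape(3)
    px=np.atleast_2d(px).astype(float)
    ray=np.c_[px,np.ones(len(px))]@np.linalg.inv(K).T@R
    c=-R.T@t
    return c+ray*((z-c[2])/ray[:,2])[:,None]
def biggest(mask):
    cs=cv2.findContours(mask.astype(np.uint8),cv2.RETR_EXTERNAL,cv2.CHAIN_APPROX_NONE)[0]
    return sorted(cs,key=cv2.contourArea)[::-1]
def red(im):
    h=cv2.cvtColor(im,cv2.COLOR_BGR2HSV)
    return ((h[...,0]<6)|(h[...,0]>174))&(h[...,1]>170)&(h[...,2]>50)
def discs(im,cp,z,amin=60):
    out=[]
    for c in biggest(red(im)):
        if cv2.contourArea(c)<amin: break
        (x,y),rad=cv2.minEnclosingCircle(c)
        w=toworld(c[:,0,:],cp,z)[:,:2].astype(np.float32)
        (wx,wy),wr=cv2.minEnclosingCircle(w)
        out.append((round(x),round(y),round(wx,1),round(wy,1),round(2*wr,1)))
    return out
E
python3 - <<'E'
from h import *
im=cv2.imread("pics/top0.png"); cp=r.camera_params("top")
h=cv2.cvtColor(im,cv2.COLOR_BGR2HSV)
b=(h[...,0]>100)&(h[...,0]<130)&(h[...,1]>120)&(h[...,2]>60)
b[:, :200]=0;b[:,450:]=0
w=toworld(biggest(b)[0][:,0,:],cp,60)[:,:2].astype(np.float32)
print("board",cv2.minAreaRect(w))
p=(h[...,1]<60)&(h[...,2]>110); p[:190]=0;p[330:]=0;p[:,:240]=0;p[:,:][:,400:]=0
w=toworld(biggest(p)[0][:,0,:],cp,60)[:,:2].astype(np.float32)
print("plate",cv2.minAreaRect(w))
print("discs z60+8",discs(im,cp,68),"bench",discs(im,cp,8))
cv2.imwrite("pics/crop1.png",cv2.resize(im[160:340,220:460],None,fx=3.3,fy=3.3,interpolation=cv2.INTER_CUBIC))
E
```

```text
board ((550.7100830078125, -10.081710815429688), (457.6621398925781, 316.15478515625), 83.98682403564453)
plate ((550.7652587890625, -9.96197509765625), (320.075927734375, 221.49610900878906), 83.98649597167969)
discs z60+8 [(355, 178, 771.7, -90.2, 96.5), (436, 280, 500.8, -312.9, 44.2)] bench [(355, 178, 785.3, -93.8, 100.7), (436, 280, 502.6, -326.2, 46.1)]
```

View pics/crop1.png

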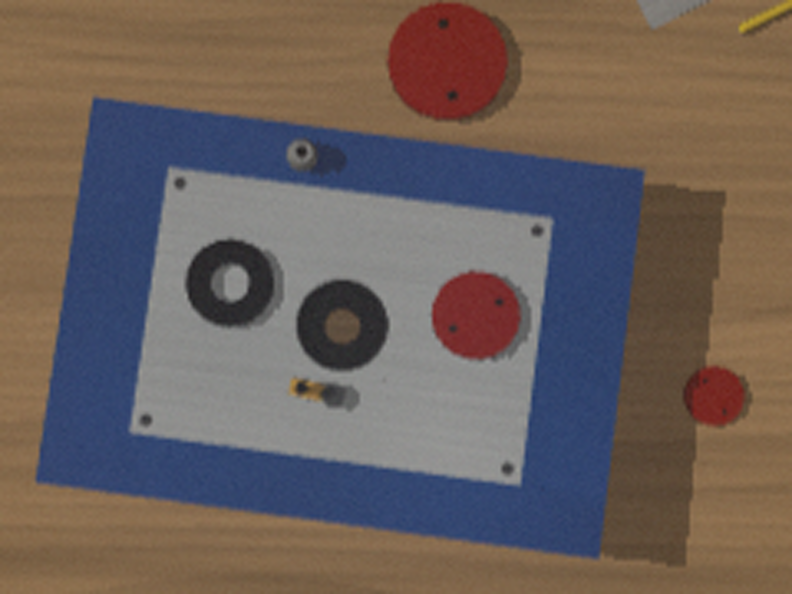

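The crop confirms the red disc at crop (476,315) is the insert: the bench discs measure about 100 and 46 mm. The board centre is (550.7, -10) with yaw -6°, and the clip at crop (300–335, 390) agrees with the expected pivot of (493, -4). Next I'll go behind the disc with the fingers partly open as a two-point pusher, and look from the wrist.

```bash
cat >> h.py <<'E'
from scipy.spatial.transform import Rotation as Ro
REC=np.array([550.7,-10.]); YAW=np.deg2rad(-6.01)
def rpy(jaw):  # tool down, jaw axis along 2D direction
    x=np.array([0,0,-1.]);y=np.array([*jaw,0])/np.linalg.norm(jaw)
    return Ro.from_matrix(np.c_[x,y,np.cross(x,y)]).as_euler("xyz")
def best(pos,jaw):
    c=[]
    for s in (1,-1):
        o=rpy(s*np.array(jaw)); q=r.inverse_kinematics(list(pos),list(o))
        if q is not None: c.append((np.abs(np.array(q)-r.read_qpos()).max(),list(o)))
    return min(c,key=lambda t:t[0])[1]
E
python3 - <<'E'
from h import *
ins=toworld([[364.2,255.5]],r.camera_params("top"),68)[0,:2]; print("ins",ins)
p=REC-ins; print(np.linalg.norm(p)); p/=np.linalg.norm(p)
s=ins-p*60
pos=[*s,190.]; o=best(pos,[-p[1],p[0]])
r.move_pose(pos,o); r.move_gripper(42)
print(r.read_clock(),r.read_ee_pos(),r.read_grip_width(),r.read_qpos())
cp=r.camera_params("wrist"); im,d=r.snapshot("wrist"); cv2.imwrite("pics/w1.png",im)
print([(q["conf"],q["centre"]) for q in r.tip_of("insert","wrist")], [(q["conf"],q["centre"]) for q in r.tip_of("recess","wrist")])
E
```

```text
ins [ 559.97662701 -119.36536268]
109.7580901956348
4.7333 [ 565.02944201 -179.14514155  189.99332621] 41.79859339497384 [ 0.04103628  0.43820772  0.28464799  1.77373476 -0.14700316  0.95041887
  0.47048017]
[(0.96, [560.7, -114.6, 57.2]), (0.67, [785.4, -98.1, -0.9])] []<stdin>:5: UserWarning: Gimbal lock detected. Setting third angle to zero since it is not possible to uniquely determine all angles.
```

View pics/w1.png

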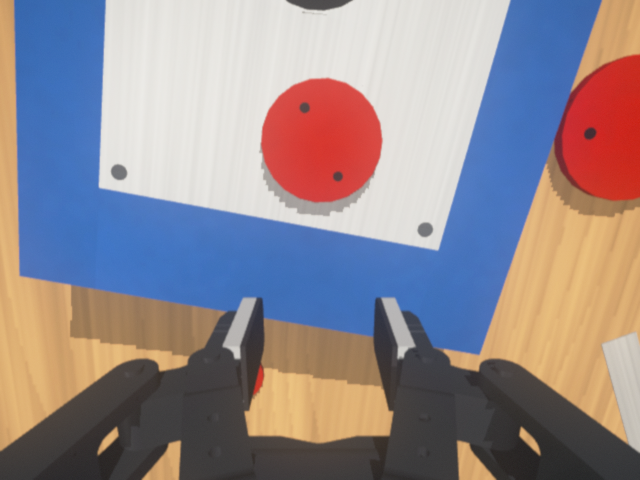

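The wrist view shows the disc at (321,140), centred between the fingers, with the mouth of the recess at (318,0). I'll descend to touch the board, lift 3 mm and push.

```bash
python3 -W ignore - <<'E'
from h import *
im=cv2.imread("pics/w1.png"); print(discs(im,r.camera_params("wrist"),68,3000))
e=r.read_ee_pos()
r.movel([e[0],e[1],95],velocity=150)
hit=r.movel([e[0],e[1],60],velocity=20,f_stop=3)
c=r.read_ee_pos(); print(hit,c,r.read_force(),r.read_clock())
E
```

```text
[(321, 140, 560.7, -119.2, 69.3), (619, 126, 737.4, -98.0, 82.8)]
True [ 564.9570877  -179.20609318   75.35975869] [-1.19079539  1.24502477  5.51082991] 6.6917
```

```bash
python3 -W ignore - <<'E'
from h import *
ins=np.array([560.5,-119.3]); p=(REC-ins)/np.linalg.norm(REC-ins)
e=r.read_ee_pos(); r.movel([e[0],e[1],79.],velocity=40)
s=REC-p*55; r.movel([*s,79.],velocity=50); print(r.read_force())
s=REC-p*43; print(r.movel([*s,79.],velocity=30,f_stop=25),r.read_force(),r.read_ee_pos(),r.read_clock())
im,d=r.snapshot("top"); cv2.imwrite("pics/top2.png",cv2.resize(im[160:340,220:460],None,fx=3.3,fy=3.3,interpolation=cv2.INTER_CUBIC))
im,d=r.snapshot("wrist"); cv2.imwrite("pics/w2.png",im)
print(discs(im,r.camera_params("wrist"),68,3000),[(q["conf"],q["centre"]) for q in r.tip_of("insert","wrist")])
E
```

```text
[ 0.34597192 -0.91382141 -0.14597161]
False [ 0.43095894 -0.37615069 -0.14004091] [554.43723526 -52.24844061  78.91182448] 9.95
[(318, 205, 549.8, -9.8, 66.6)] [(0.86, [552.6, -9.1, 53.2])]
```

View pics/w2.png

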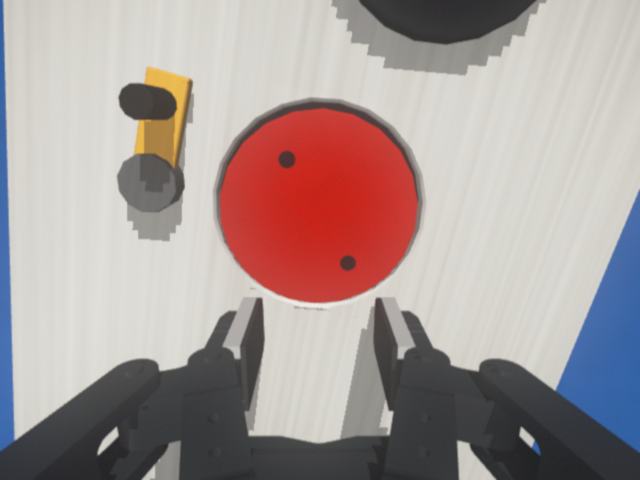

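The disc at (318,205) appears to be in the recess, with a thin dark crescent on the far side. I'll check its level with depth and find the post.

```bash
cat >> h.py <<'E'
def cloud(d,cp):
    K,R,t=np.array(cp["K"]),cv2.Rodrigues(np.array(cp["rvec"]))[0],np.array(cp["tvec"]).reshape(3)
    v,u=np.mgrid[:480,:640]
    P=np.stack([(u-K[0,2])/K[0,0]*d,(v-K[1,2])/K[1,1]*d,d],-1)
    return (P-t)@R
def flush(im,d,cp):
    W=cloud(d,cp); m=cv2.erode(red(im).astype(np.uint8),np.ones((9,9)))>0
    m&=(d>0)&(np.hypot(W[...,0]-REC[0],W[...,1]-REC[1])<45)
    def fit(m):
        q=W[m]; k=np.linalg.lstsq(np.c_[q[:,:2]-REC,np.ones(len(q))],q[:,2],rcond=None)[0]; return len(q),k.round(4)
    h=cv2.cvtColor(im,cv2.COLOR_BGR2HSV); pl=(h[...,1]<40)&(h[...,2]>150)&(d>0)&(abs(W[...,2]-60)<6)&(np.hypot(W[...,0]-REC[0],W[...,1]-REC[1])<70)
    print("disc",fit(m),"plate",fit(pl))
E
python3 -W ignore - <<'E'
from h import *
e=r.read_ee_pos(); u=np.array([np.cos(YAW),np.sin(YAW)])
p=(REC-np.array([560.5,-119.3]));p/=np.linalg.norm(p)
b=np.array(e[:2])-p*12
r.movel([*b,79.],velocity=60); r.movel([*b,150.],velocity=120)
im,d=r.snapshot("wrist"); cp=r.camera_params("wrist"); cv2.imwrite("pics/w3.png",im); flush(im,d,cp)
print(discs(im,cp,60,3000))
for l in ("clip_post","clip_pivot","recess","insert"): print(l,[(q["conf"],q["centre"]) for q in r.tip_of(l,"wrist")])
print(r.read_clock())
E
```

```text
disc (11609, array([-7.00000e-04,  0.00000e+00,  5.92776e+01])) plate (35477, array([-9.00000e-04,  0.00000e+00,  5.92728e+01]))
[(319, 156, 549.5, -11.2, 70.2), (624, 296, 735.3, -74.5, 85.5)]
clip_post [(0.68, [496.2, 23.5, 88.4])]
clip_pivot []
recess []
insert [(0.98, [548.6, -8.0, 53.3]), (0.56, [786.5, -99.6, 1.6])]
11.4417
```

View pics/w3.png

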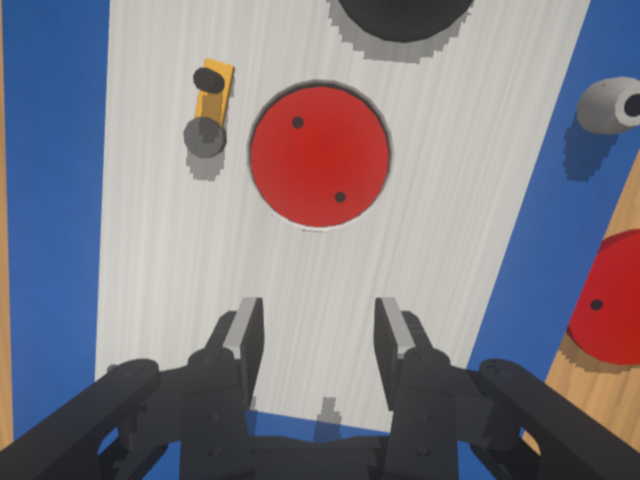

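The disc is flush: its fitted plane matches the plate's to within 0.1 mm, there is no tilt, and the centre is within about 2 mm. The post is at (496,23), so the clip is still open. Next I'll close the gripper, come down on the -x side of the post and sweep the arc, turning the tool with it.

```bash
cat >> h.py <<'E'
RT=np.array([[np.cos(YAW),-np.sin(YAW)],[np.sin(YAW),np.cos(YAW)]])
PIV=REC+RT@[-58,0]
def push(th,lag):
    t=np.array([np.cos(th),-np.sin(th)]); n=np.array([np.sin(th),np.cos(th)])
    return PIV+RT@(26*n-t*lag), RT@n
E
python3 -W ignore - <<'E'
from h import *
Z=93.
e=r.read_ee_pos(); r.movel([e[0],e[1],200.],velocity=150); r.move_gripper(0)
ok=[]
for s in (1,-1):
    a,n=push(0.,26); b,m=push(1.6,14)
    qs=r.inverse_kinematics([*a,Z],list(rpy(s*n))); qe=r.inverse_kinematics([*b,Z],list(rpy(s*m)))
    print(s,None if qs is None else np.round(qs,2),None if qe is None else np.round(qe,2))
print(PIV,r.read_clock())
E
```

```text
1 [-0.09  0.39 -0.03  2.12  0.02  0.63  1.34] [-0.28  0.47  0.27  2.01 -0.19  0.69 -0.03]
-1 [-0.58  0.44  0.57  2.14 -0.38  0.66 -1.43] [ 0.86  0.94 -1.31  1.97  1.04  1.13  2.11]
[493.01878908  -3.92728177] 12.4
```

```bash
python3 -W ignore - <<'E'
from h import *
Z=93.
a,n=push(0.,26); o=rpy(n)
r.move_pose([*a,170.],list(o)); 
print("down",r.movel([*a,Z],velocity=80,f_stop=5),r.read_ee_pos(),r.read_force())
for th in np.linspace(0.0,1.4,9):
    c,n=push(th,16); h=r.movel([*c,Z],rot=list(rpy(n)),velocity=25,f_stop=15)
    print(round(th,2),h,r.read_force().round(1))
    if h: break
print(r.read_clock())
im,d=r.snapshot("wrist"); cv2.imwrite("pics/w4.png",im)
print([(q["conf"],q["centre"]) for q in r.tip_of("clip_post","side")] if r.snapshot("side") else 0)
E
```

```text
down False [470.34509881  24.68700844  93.42085465] [0.14205074 0.44690451 0.79738513]
0.0 False [0.3 0.4 0.2]
0.18 False [ 0.1 -0.3  0.4]
0.35 False [-0.2  0.6 -0.1]
0.52 False [ 0.   0.9 -0.4]
0.7 False [-0.9  1.1  0.3]
0.88 False [-0.3  0.5  0.4]
1.05 False [-0.4 -0.2 -0.3]
1.22 False [ 0.2  0.2 -0.3]
1.4 False [0.1 0.5 0.4]
18.0083
[(0.42, [515.8, -5.6, 87.6])]
```

View pics/w4.png

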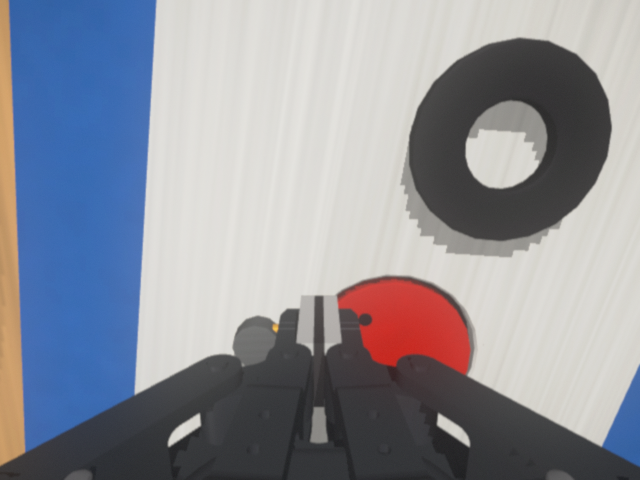

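The clip has come round: its bar runs from the boss at (257,340) towards the disc. I'll push to the stop, withdraw and check.

```bash
python3 -W ignore - <<'E'
from h import *
Z=93.
for th,lag in ((1.5,16),(1.571,16),(1.571,10)):
    c,n=push(th,lag); h=r.movel([*c,Z],rot=list(rpy(n)),velocity=15,f_stop=6)
    print(th,lag,h,r.read_force().round(1),r.read_ee_pos())
    if h: break
c,n=push(1.571,28); r.movel([*c,Z],velocity=50); r.movel([*c,140.],velocity=100)
c=c+RT@[-20,70]; r.movel([*c,220.],velocity=150)
im,d=r.snapshot("wrist"); cp=r.camera_params("wrist"); cv2.imwrite("pics/w5.png",im)
im,d=r.snapshot("top"); cv2.imwrite("pics/top5.png",cv2.resize(im[160:340,220:460],None,fx=3.3,fy=3.3,interpolation=cv2.INTER_CUBIC))
for n in ("top","side"):
  r.snapshot(n)
  for l in ("clip_post","insert","spare","nut"): print(n,l,[(q["conf"],q["centre"]) for q in r.tip_of(l,n)])
print(r.read_clock(),push(1.571,0)[0])
E
```

```text
1.5 16 False [-0.1  0.8 -1. ] [519.47723688  11.23382656  92.973847  ]
1.571 16 False [0.4 0.3 0.6] [520.51281587   9.25101822  92.97304033]
1.571 10 True [0.7 1.1 0.3] [520.47958158   8.18063769  92.85785564]
top clip_post [(0.59, [521.5, -5.9, 89.3])]
top insert [(0.76, [548.3, -13.3, 52.2]), (0.57, [783.4, -95.7, -0.1]), (0.49, [507.9, -323.5, 2.2])]
top spare [(0.5, [587.2, 81.0, 59.6])]
top nut [(0.64, [497.2, -4.4, 68.6]), (0.43, [691.7, 24.9, 57.4])]
side clip_post [(0.51, [519.0, -13.1, 84.8])]
side insert [(0.94, [504.7, -329.1, -0.2]), (0.8, [783.3, -92.1, 1.4]), (0.52, [550.0, -13.2, 51.3])]
side spare [(0.73, [583.4, 82.2, 59.4])]
side nut [(0.59, [688.7, 25.8, 60.6])]
21.6 [518.87532864  -6.65480111]
```

View pics/top5.png

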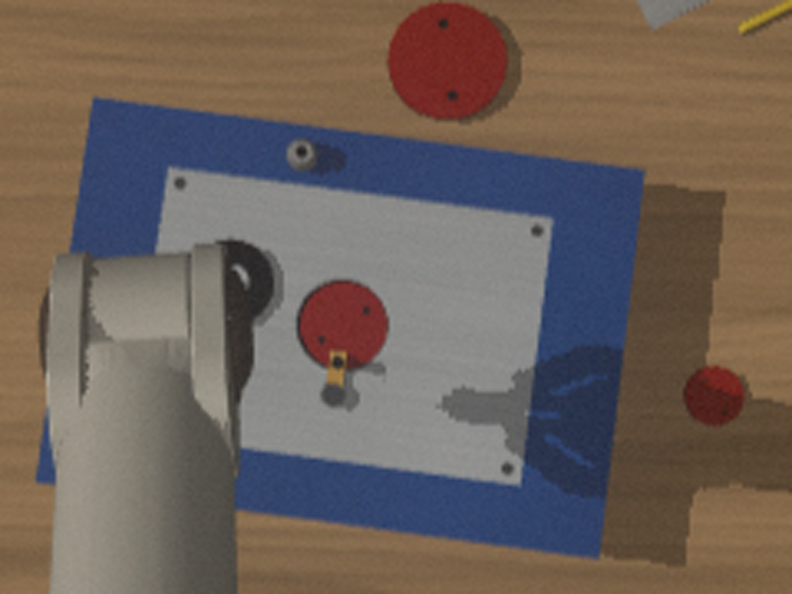

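View pics/w5.png

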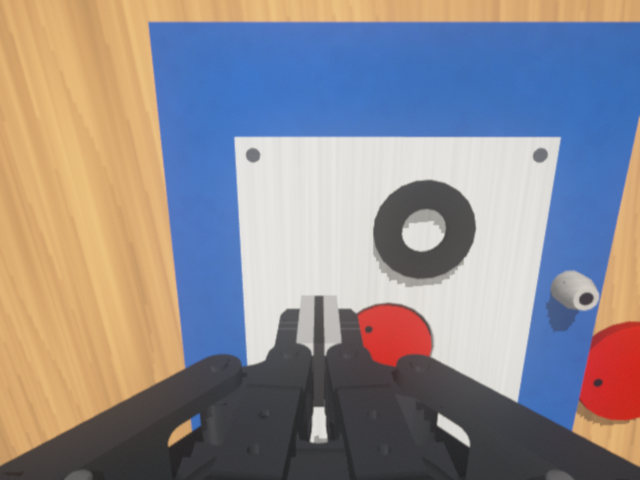

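The clip lies over the disc's rim pointing at the recess centre (crop (339,352), boss at (333,395)). The disc is seated, and the spare and nut haven't moved. The arm is clear at z = 220, so I'm handing in.

```bash
python3 -c "
from rig import r
r.dwell(0.3); print(r.read_force().round(1)); r.finish_job(); print(r.read_clock())"
```

```text
[-0.3  0.9  0.8]
the job is handed in; nothing more can be done
the job is handed in; nothing more can be done
```

The red insert is in the recess, the brass clip is swung over its rim, and the job was handed in at about 22 s of the 58 s allowed. No verdict is reported, so this rests on my own checks.

- **Insert:** I pushed it across the plate with two parted fingertips until it dropped in. A plane fitted to the wrist camera's depth matched the plate's to within 0.1 mm with no tilt. Its centre was about 2 mm or less from my estimate of the recess centre. I checked this before moving the clip; afterwards I only had the top and side pictures, which still show it seated.
- **Clip:** I pushed the post round with the closed fingers until the force stop tripped, about 1 mm past where the stop should be. The top picture shows the clip pointing along +x over the rim. The post read (521, -6) from the top camera and (519, -13) from the side, against an expected (519, -7). The side reading is about 6 mm off, slightly more than the networks' usual error.
- **Other things:** The spare and nut read within a few millimetres of where they started. My path stayed well away from the battery and wrench, but I did not measure them again at the end.
- **Arm:** It finished clear of everything at z = 220 mm, with no force on the tool beyond noise.

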